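# Swing the coffee scale round the post into its dock

## Task

The square coffee scale stands a quarter turn out, its display facing left. Slide it to the right so that it catches on the round rubber-sleeved post of the wooden dock, swing it a quarter turn about that post until its display faces you, and slide it fully home into the corner of the dock, flush with both walls. Seat it with a firm push of about 10 N towards the short end wall, held for a second; it is delicate, so never push it with more than 25 N, do not lift or tip it, leave the cup, tamper, tin and jar alone, and let go of it at the end.

Things in the scene. Friction and masses are not known exactly. Their poses are not given: they have to be found in the camera images.
- scale_center (a point): Centre, half-way up (13 mm above the worktop), of a loose square coffee scale, 120 x 120 mm, 26 mm high, 0.3 to 0.55 kg: white plastic body 22 mm high with vertical sides, steel weighing plate on top. Too wide to grasp: it is pushed on its sides. Its own -x side is the display side, z is up. It slides flat on the worktop under 1.5 to 5 N.
- scale_display (a point): Middle of the dark display strip on top of the scale, 44 mm from the scale's centre along its own -x, 22 mm above the worktop. Same axes as the scale.
- scale: The scale; origin: centre of its underside. At first it is outside the dock, display to dock +y (-90 degrees from home, within 7), centre at dock x 27 to 44, y 163 to 188 mm. Pushed along dock -y it meets the post 15 to 32 mm from its far corner; pushing on at the robot's end of the display side turns it anticlockwise round the post. While fingers touch it its pose may not be given.
- dock: Fixed wooden dock without a floor. Its origin, on the worktop, is where the scale's centre is when home; the scale then has the dock's axes (display to dock -x, towards the robot). Long wall (12 mm thick, 20 mm high): inner face at x = +60 mm, from y = -72 to +80 mm. Short end wall: inner face at y = -60 mm. The -x and +y sides are open.
- post: Fixed round post, 18 mm across, 35 mm high, in a dark rubber sleeve that grips (friction about 1.5; elsewhere about 0.6), so that a scale pressed on it pivots there; rigidly part of the dock at the open end of the long wall, centre at dock x = 72 mm, y = 85 mm (its surface set back 3 mm behind the wall's inner face). Origin on its axis at the worktop.
- end_stop: Fixed short end wall of the dock, 120 mm long along dock x, 12 mm thick, 20 mm high, rigid, two small brass studs flush in its face. Origin at the middle of its inner face, at the worktop (dock x = 0, y = -60 mm).
- cup: Bystander: small dark espresso cup, 60 x 84 x 53 mm, right of the dock near the worktop's front. Origin at its foot.
- tamper: Bystander: wooden-handled tamper, 53 mm across, 82 mm high, behind the dock. Origin at its foot.
- tin: Bystander: grey tin with wooden lid, 77 mm across, 110 mm high, behind the dock. Origin at its foot.
- cinnamon: Bystander: small spice jar with black cap, 40 mm across, 105 mm high, far to the left near the front. Origin at its foot.

How it is judged (in metres and radians):
On the way, in this order (a step that is already met when the one before it is completed fails the run):
1. the scale, bearing on the post, has swung half-way round it (35 to 60 degrees from home) (contact force between scale and post above 0.3 N and angle between the x axis of scale and the x axis of dock, either way round between 0.6 and 1.05 rad), for 0.1 s.
2. the scale, turned and in the corner, is pressed against the end wall with 3 to 16 N for 0.4 s (x of scale_center in the frame of dock above -0.003 m and y of scale_center in the frame of dock below 0.003 m and angle between the x axis of scale and the x axis of dock, either way round below 0.035 rad and x of scale_display in the frame of dock below -0.03 m and contact force between scale and end_stop between 3 and 16 N), for 0.4 s.
At the end, for the whole second after the job is handed in: The scale lies flat and at rest in the corner of the dock, display towards the robot side (dock -x), its centre at most 3 mm short of home from either wall, its sides within 2 degrees of the walls, and nothing of the robot touches it (x of scale_center in the frame of dock above -0.003 m and y of scale_center in the frame of dock below 0.003 m and angle between the x axis of scale and the x axis of dock, either way round below 0.035 rad and x of scale_display in the frame of dock below -0.03 m and angle between scale's own z axis and vertical below 0.03 rad and height (world z) of scale_center below 0.016 m and linear speed of scale below 0.01 m/s and contact force between scale and the fingers below 0.1 N).
It fails at once if the robot pushes the scale with more than 25 N (contact force between scale and the fingers above 25 N or contact force between scale and the arm above 25 N).
It fails at once if the scale is pressed against post, dock or end wall with more than 25 N (contact force between scale and post above 25 N or contact force between scale and dock above 25 N or contact force between scale and end_stop above 25 N).
It fails at once if the scale is lifted or tipped (angle between scale's own z axis and vertical above 0.12 rad or height (world z) of scale_center above 0.025 m).
It fails at once if a bystander is moved more than 15 mm (distance of any of cup, tamper, tin, cinnamon from where it was at the start of the episode above 0.015 m).
It also fails if it takes over 72 s, if anything falls off the work surface, if the arm or the gripper's body presses on something with over 40 N, if the wrist force passes 120 N, or if a joint passes its speed limit or range.

## Robot

A 7-joint arm with a two-finger parallel gripper is mounted at the origin on a cart in front of the work surface, level with it; the furniture and walls round the work are solid. World frame = base frame: x ahead of the robot, y to its left, z up, the work surface at z = 0. Lengths are in mm, angles in rad, forces in N, time in s.
With the tool pointing down it reaches from about 350 to 775 mm from the base axis. Payload 3.1 kg.
Tool frame: the origin (TCP) lies midway between the tips of the shut fingers; the grasp point (between the pads) lies 19 mm behind it; z points along the fingers, y is the line along which they close (so a half turn about z gives the same grasp; the last joint's range is limited). The gripper opens to 85 mm and grips with 20 to 120 N. Pads are 22 mm wide; open, the fingers measure 114 mm over their backs; the gripper's body (76 mm by 85 mm) begins 54 mm behind the grasp point. The pads swing forward as they close: fully open they stand 13 mm farther back than shut.
Start: joints at [-1.318, 0.311, 0.014, 1.512, -0.004, 1.319, -0.027], TCP at [159.774, 526.298, 231.304] pointing down, gripper open.
Joint ranges: [-2.7, 2.7], [-0.3, 1.91], [-1.27, 1.3], [0.12, 2.57], [-1.44, 4.58], [0.2, 2.03], [-3.05, 3.05]. Speed limits (rad/s): [2.79, 2.79, 3.14, 3.14, 3.14, 3.14, 3.14].

## Interface

Orientations are given as a unit quaternion [x, y, z, w].
In Python, from cell import manip gives the robot as it stands.
- The arm moves only by the tool move_arm, never from a script. Its arguments are lists of equal length, an entry for each row: "claw": the closure, from 0 (fully open) to 1 (shut); "delta_pos": the shift along the tool's x, y, z in units of 40 mm (1.0 is 40 mm), a list of three; "spin": the turn about the tool's z in units of 8 degrees (1.0 is 8 degrees). A call has 1 to 12 rows; each row shifts and turns the commanded pose from where the row before left it, along the tool's axes as they then stand; what a row does not reach is not made up. A row lasts 1/8 s, in which the tool goes at most 62.5 mm and 10.7 degrees, less where a joint would pass 70% of its speed; a pose out of reach is approached as far as the arm can. A call is refused whole if a number of a shift passes 1 or a number of a turn 1, either way. A call with a gripper value outside its range is refused whole. The fingers move at their own pace and stop on an object; "newtons" is the grip in N (left out, the last holds). Time passes only in rows, so rows that do not move let the fingers close. It gives the time, the measured TCP pose, the force, the opening and the grip force at its end, in the units of the state.
- manip.sense(): the state, without advancing time (a new reading comes with each control period).
- manip.snapshot(name): name is "side" or "top" or "wrist"; returns the picture (420x560x3 uint8, blue, green, red); there is no depth.
- manip.camera_params(name): a dict with "K" (3x3 intrinsics, pixels), "T" (4x4, takes a point from camera to world coordinates). Camera axes: x right, y down, z forward; pixel columns grow to the right and rows downward; lengths in mm; the calibration is good to about 2 mm. A picture is of the moment at which its call begins: read the wrist's pose just before it. camera_params takes no time and is no camera call; for the wrist camera it gives the pose at the moment of the call.
- manip.close_job(): hands the job in; it is judged then, once.
The state is a dict: "time": time; "qpos": joint angles; "qd": joint speeds; "joint_efforts": joint torques, N m; "position": TCP position; "eef_rot": TCP orientation; "wrist_force": force on the tool from outside, world axes, zero at the start; "moment": the same for the moment, N m; "width": opening from 0.0 (shut) to 1.0 (fully open); "gripper_force": force on a finger pad.
Only numpy, scipy, OpenCV 4.12 (cv2) and the standard library are available. Lean on these libraries where they do the work, as an engineer would, in place of code of your own. Each camera call takes 0.05 s, during which the arm holds its last target. There are 200 camera calls.

## Working session

There is one attempt and no reset: what is moved stays moved. The work goes in short steps, Python scripts to look and compute and a tool call to move; the robot and the scene stay as the last step left them, time stands still between calls to the robot, and variables do not carry over. Pictures are saved under pics/ and viewed, at most 10 in all, crops included, and the job is handed in when it is done.

Besides the shell and the picture viewer there is one more tool, called after "Emit:" in YAML: its name, and indented under it one key for each argument. move_arm: Moves the arm, as the interface text tells. Its arguments: {"type":"object","properties":{"claw":{"type":"array"},"delta_pos":{"type":"array"},"spin":{"type":"array"},"newtons":{"type":"number"}},"required":["claw","delta_pos","spin"]}

```bash
mkdir -p pics; ls; python3 - <<'E'
from cell import manip
import cv2,numpy as np
s=manip.sense();print(s)
for n in("top","side"):
    im=manip.snapshot(n);cv2.imwrite(f"pics/{n}0.png",im);p=manip.camera_params(n);print(n,p["K"],p["T"])
E
```

```text
pics
{'time': 0.0, 'qpos': array([-1.31771901,  0.3117084 ,  0.01398718,  1.51307551, -0.00438569,
        1.31920299, -0.02716871]), 'qd': array([ 5.03745797e-05,  5.75355276e-04,  6.58374752e-05,  1.65954074e-03,
        1.33529731e-04, -3.41848146e-04,  1.96305099e-03]), 'joint_efforts': array([ 4.46130916e-04, -3.79920208e+01,  1.45973763e-01, -2.30590314e+01,
        1.21466332e-02,  1.36271480e-02,  5.80632502e-06]), 'position': array([159.56633253, 525.57179191, 230.22310335]), 'eef_rot': array([ 1.46798056e-01,  9.89165777e-01, -1.17580136e-03, -1.19551383e-04]), 'wrist_force': array([0.11555191, 0.3155923 , 0.52742542]), 'moment': array([ 0.02402313, -0.03716214, -0.00694945]), 'gripper_force': 0.0, 'width': 0.9957149110725966}
top [[420.06913505   0.         276.76372561]
 [  0.         420.06913505 210.51505315]
 [  0.           0.           1.        ]] [[-1.56035077e-04 -9.99074037e-01  4.30237591e-02  5.13748451e+02]
 [-9.99435457e-01 -1.28965724e-03 -3.35723815e-02 -9.25550456e+00]
 [ 3.35967806e-02 -4.30047088e-02 -9.98509815e-01  1.08816196e+03]
 [ 0.00000000e+00  0.00000000e+00  0.00000000e+00  1.00000000e+00]]
side [[391.00230059   0.         278.17789658]
 [  0.         391.00230059 206.80429858]
 [  0.           0.           1.        ]] [[ 9.80616662e-01 -1.05332652e-01  1.65214998e-01  4.04765893e+02]
 [-1.95635686e-01 -4.79681421e-01  8.55355138e-01 -9.30764713e+02]
 [-1.08462599e-02 -8.71097450e-01 -4.90990419e-01  5.90722227e+02]
 [ 0.00000000e+00  0.00000000e+00  0.00000000e+00  1.00000000e+00]]
```

View pics/top0.png

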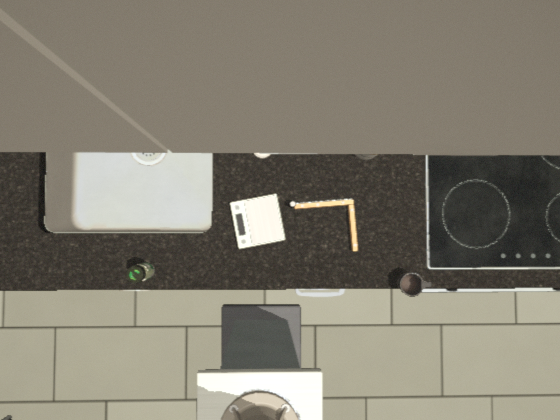

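View pics/side0.png

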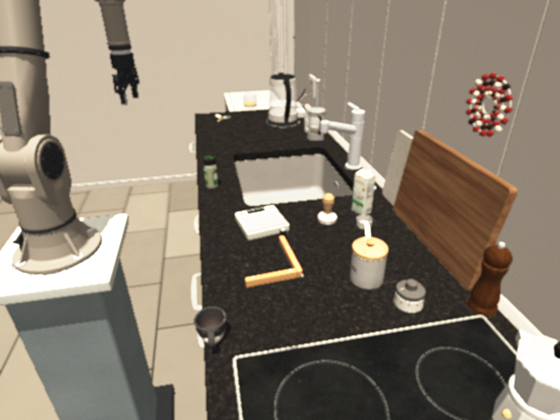

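The top view shows the scale around (258,221) px with its display at its left. The dock's post is at (293,204), its inner corner near (350,206), and its end wall runs down to (355,250). The side view agrees. Next I measure the positions.

```bash
cat > h.py <<'E'
from cell import manip
import cv2,numpy as np
def ray(n,uv,z,P=None):
    p=P or manip.camera_params(n);K,T=p["K"],p["T"]
    uv=np.atleast_2d(uv).astype(float)
    d=np.c_[uv,np.ones(len(uv))]@np.linalg.inv(K).T@T[:3,:3].T
    o=T[:3,3];return (o+d*((z-o[2])/d[:,2])[:,None])
def big(m):
    c,_=cv2.findContours(m,cv2.RETR_EXTERNAL,cv2.CHAIN_APPROX_NONE);return max(c,key=cv2.contourArea)
def scale_pose(im,n="top",roi=(225,160,300,260),z=22):
    h=cv2.cvtColor(im,cv2.COLOR_BGR2HSV)
    m=cv2.inRange(h,(0,0,130),(180,75,255));k=np.zeros_like(m);x0,y0,x1,y1=roi;k[y0:y1,x0:x1]=255
    m=cv2.morphologyEx(m&k,cv2.MORPH_OPEN,np.ones((3,3)))
    c=big(m).reshape(-1,2);w=ray(n,c,z)[:,:2].astype(np.float32)
    return cv2.minAreaRect(w),c
def wood(im,n="top",roi=(285,190,370,260)):
    h=cv2.cvtColor(im,cv2.COLOR_BGR2HSV)
    m=cv2.inRange(h,(5,90,120),(25,255,255));k=np.zeros_like(m);x0,y0,x1,y1=roi;k[y0:y1,x0:x1]=255
    c=big(m&k).reshape(-1,2);mm=np.argwhere(m&k)[:,::-1];return mm
E
python3 - <<'E'
from h import *
im=cv2.imread("pics/top0.png");r,c=scale_pose(im);print(r,cv2.boxPoints(r))
w=wood(im);W=ray("top",w,20)[:,:2]
print(W.min(0),W.max(0),len(W))
# split into long wall & end wall by pixel
L=W[(w[:,1]<212)&(w[:,0]<344)];E=W[(w[:,1]>214)]
for A in(L,E):
    (rc,sz,a)=cv2.minAreaRect(A.astype(np.float32));v=cv2.fitLine(A.astype(np.float32),cv2.DIST_L2,0,.01,.01).ravel();print(rc,sz,a,v,np.degrees(np.arctan2(v[1],v[0])))
s=cv2.imread("pics/side0.png")
big2=cv2.resize(im[180:265,215:370],None,fx=5,fy=5,interpolation=cv2.INTER_CUBIC);cv2.imwrite("pics/crop.png",big2)
rs,cs=scale_pose(s,"side",(225,195,300,245));print("side",rs,ray("side",[[236,217]],22))
E
```

```text
((533.6430053710938, 4.30712890625), (122.18775177001953, 122.21170806884766), 10.979040145874023) [[462.02975   52.659233]
 [485.3049   -67.31562 ]
 [605.2562   -44.044975]
 [581.9811    75.92988 ]]
[ 456.61215746 -250.3244535 ] [584.4525905  -89.16187359] 262
(570.1885375976562, -152.05224609375) (7.671830654144287, 125.79414367675781) 0.09938517212867737 [ 5.0648306e-02 -9.9871653e-01  5.7039325e+02 -1.4023834e+02] -87.09682
(502.73968505859375, -240.9466552734375) (93.02403259277344, 16.107070922851562) 4.7611565589904785 [ 9.9638945e-01  8.4900334e-02  5.0391245e+02 -2.3993245e+02] 4.8702936
side ((550.72216796875, 25.468833923339844), (259.7638244628906, 177.308837890625), 70.69003295898438) [[467.66842948  27.89737156  22.        ]]
```

View pics/crop.png

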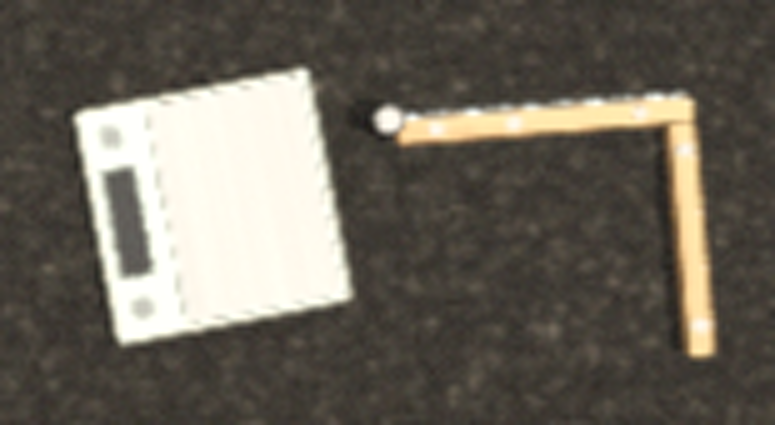

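The crop shows the post top at about (388,119) crop px and the inner faces of both dock walls. The scale is a clean white square with its display to the left. I'll move over the scene with the gripper shut and look with the wrist camera.

Emit:
move_arm:
  claw: [1,1,1,1,1,1,1,1,1,1,1,1]
  delta_pos:
    - [0,0,0]
    - [0,0,0]
    - [0,0,0]
    - [-0.58,-1,0]
    - [-0.58,-1,0]
    - [-0.58,-1,0]
    - [-0.58,-1,0]
    - [-0.58,-1,0]
    - [-0.58,-1,0]
    - [-0.58,-1,0]
    - [-0.58,-1,0]
    - [-0.58,-1,0]
  spin: [-1,-1,-0.66,0,0,0,0,0,0,0,0,0]

```text
time: 1.6
position: [395.9, 181.9, 231.0]
eef_rot: [-0.038, 0.999, -0.0, -0.0]
wrist_force: [-0.8, -0.3, 0.1]
width: 0.0
gripper_force: 0.0
```

Emit:
move_arm:
  claw: [1,1,1,1,1,1]
  delta_pos:
    - [-0.5,-1,0]
    - [-0.5,-1,0]
    - [-0.5,-1,0]
    - [-0.5,-0.8,0]
    - [0,0,0]
    - [0,0,0]
  spin: [0,0,0,0,0,0]

```text
time: 2.35
position: [486.3, 38.8, 230.8]
eef_rot: [-0.039, 0.999, 0.0, -0.001]
wrist_force: [-1.0, 0.4, 0.4]
width: -0.003
gripper_force: 0.0
```

```bash
python3 - <<'E'
from h import *
s=manip.sense();print(s["time"],s["position"],s["eef_rot"],s["width"],s["wrist_force"])
p=manip.camera_params("wrist");im=manip.snapshot("wrist");cv2.imwrite("pics/w1.png",im);print(p)
np.savez("w1.npz",**p)
E
```

```text
2.35 [486.27164759  38.79552587 230.77075078] [-3.86517522e-02  9.99252361e-01  3.85315401e-04 -7.82871998e-04] -0.0026312939681529574 [-1.0308698   0.38958952  0.40536105]
{'K': array([[309.22293782,   0.        , 279.1705673 ],
       [  0.        , 309.22293782, 211.2216022 ],
       [  0.        ,   0.        ,   1.        ]]), 'T': array([[-7.67584001e-02,  9.59375969e-01,  2.71488302e-01,
         4.15860268e+02],
       [ 9.97048464e-01,  7.34253790e-02,  2.24293302e-02,
         3.27030644e+01],
       [ 1.58402889e-03,  2.72408634e-01, -9.62180351e-01,
         3.73047132e+02],
       [ 0.00000000e+00,  0.00000000e+00,  0.00000000e+00,
         1.00000000e+00]])}
```

View pics/w1.png

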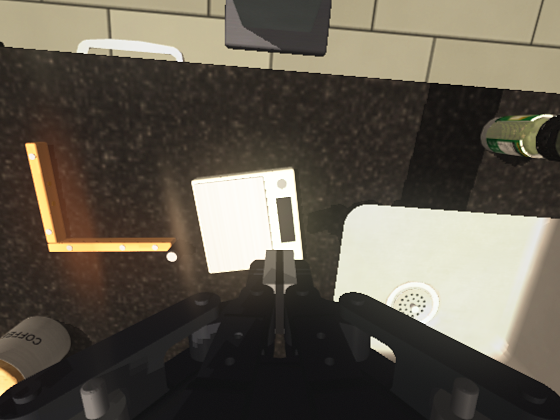

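The wrist view shows the dock's end wall from (45,243) to (37,143), the long wall near row 245, the post top at (171,257), and the scale's corners at (193,181), (294,168), (302,262) and (209,273). I'll combine this with the top view.

```bash
python3 - <<'E'
from h import *
t=cv2.imread("pics/top0.png");w=cv2.imread("pics/w1.png");P=dict(np.load("w1.npz"))
print("post z35", ray("top",[[292.6,203.8]],35), ray("wrist",[[171.5,257]],35,P))
# triangulate post height
def tri(a,b):
    A=[];B=[]
    for n,uv,p in a,b:
        d=ray(n,[uv],0,p)[0]-p["T"][:3,3];d/=np.linalg.norm(d);M=np.eye(3)-np.outer(d,d);A.append(M);B.append(M@p["T"][:3,3])
    return np.linalg.solve(sum(A),sum(B))
pt=manip.camera_params("top")
print("post tri",tri(("top",[292.6,203.8],pt),("wrist",[171.5,257],P)))
print("scale corner tri",tri(("top",[230.2,203.4],pt),("wrist",[302,262],P)),tri(("top",[285,239.7],pt),("wrist",[193,181],P)))
cor=ray("wrist",[[193,181],[294,168],[302,262],[209,273]],22,P);print(cor[:,:2],cor.mean(0))
for i in range(4):
    e=cor[(i+1)%4]-cor[i];print(np.hypot(*e[:2]),np.degrees(np.arctan2(e[1],e[0])))
h=cv2.cvtColor(w,cv2.COLOR_BGR2HSV)
m=cv2.inRange(h,(8,90,120),(25,255,255));m[:130]=0;m[260:]=0;m[:,:20]=0;m[:,180:]=0
# long wall inner (upper) edge rows and lower edge, per column; end wall columns per row
up=[];
for c in range(75,162,4):
    r=np.flatnonzero(m[:,c]);up.append((c,r.min()-.5,r.max()+.5))
up=np.array(up)
for k in(1,2):
    q=ray("wrist",up[:,[0,k]],20,P);f=np.polyfit(q[:,1],q[:,0],1);print("long",k,"angle",np.degrees(np.arctan(-f[0])),f)
e=[]
for r in range(150,232,4):
    c=np.flatnonzero(m[r]);e.append((c.min()-.5,r,c.max()+.5, h[r,c,2][0],))
e=np.array(e)
for k,z in((0,20),(2,0)):
    q=ray("wrist",e[:,[k,1]],z,P);f=np.polyfit(q[:,0],q[:,1],1);print("end",k,"angle",np.degrees(np.arctan(f[0])),f)
E
```

```text
post z35 [[576.08777942 -84.53117227  35.        ]] [[577.20332666 -82.32560908  35.        ]]
post tri [576.77751321 -83.52877266  34.53495352]
scale corner tri [577.47484437  73.42489265  22.94437926] [486.95246484 -64.81776099  12.15627177]
[[486.5188358  -60.48141848]
 [462.7905033   53.75572569]
 [577.87437286  74.07007504]
 [601.63494538 -40.41865373]] [532.20466434   6.73143213  22.        ]
116.6754424456593 101.73412097697026
116.86303874042491 10.010602095512276
116.92832770883247 -78.27548249068947
116.85132953412602 -170.11362750597078
long 1 angle 4.506692838774985 [-7.88192435e-02  5.51651410e+02]
long 2 angle 4.363314580948773 [-7.63017659e-02  5.70323904e+02]
end 0 angle 4.551730172893227 [ 7.96102258e-02 -2.85309871e+02]
end 2 angle 61.77535822558664 [    1.86306768 -1161.86060872]
```

Emit:
move_arm:
  claw: [1,1,1,1,1,1,1,1,1,1,1,1]
  delta_pos:
    - [-0.4,0.7,0]
    - [-0.38,0.6,0]
    - [0,0,0.9]
    - [0,0,0.9]
    - [0,0,0.9]
    - [0,0,0.9]
    - [0,0,0.8]
    - [0,0,0.5]
    - [0,0,0.4]
    - [0,0,0.2]
    - [0,0,0]
    - [0,0,0]
  spin: [0,0,0,0,0,0,0,0,0,0,0,0]

```text
time: 3.9
position: [514.8, 92.4, 12.1]
eef_rot: [-0.038, 0.999, 0.0, 0.001]
wrist_force: [-0.1, -0.4, 0.1]
width: 0.001
gripper_force: 0.0
```

```bash
cat >> h.py <<'E'
O=np.array([511.6,-173.5]);A=np.radians(4.45);R=np.array([[np.cos(A),-np.sin(A)],[np.sin(A),np.cos(A)]])
def todock(p): return (np.asarray(p)[...,:2]-O)@R
def st():
    s=manip.sense();f=s["wrist_force"];print("t",s["time"],"dock",todock(s["position"]).round(1),"z",s["position"][2].round(1),"Fdock",(f[:2]@R).round(1),f[2].round(1),"q",s["qpos"].round(2),s["eef_rot"].round(3))
E
python3 -c "
from h import *
st();im=manip.snapshot('wrist');cv2.imwrite('pics/w2.png',im)"
```

```text
t 3.9 dock [ 23.9 264.8] z 12.1 Fdock [-0.1 -0.3] 0.1 q [-0.48  0.51  0.36  1.86 -0.24  0.81  1.65] [-0.038  0.999  0.     0.001]
```

View pics/w2.png

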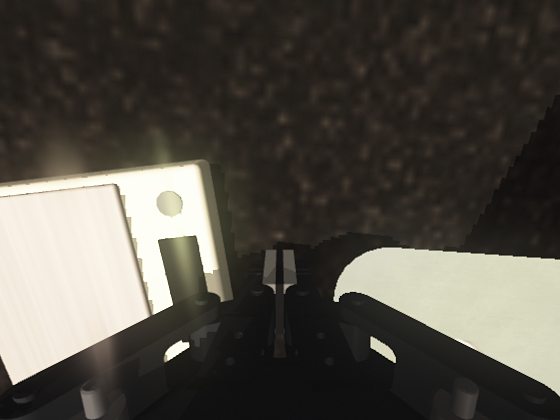

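The picture shows the finger tips (263–297, 270) to the right of the display side, with the display edge around column 225 and a gap of roughly 15 mm. I'll push slowly along dock -y.

Emit:
move_arm:
  claw: [1,1,1,1,1,1,1,1]
  delta_pos:
    - [0,-0.12,0.03]
    - [0,-0.12,0.03]
    - [0,-0.1,0]
    - [0,-0.1,0]
    - [0,-0.1,0]
    - [0,-0.1,0]
    - [0,-0.1,0]
    - [0,0,0]
  spin: [0,0,0,0,0,0,0,0]

```text
time: 4.95
position: [516.4, 61.8, 8.9]
eef_rot: [-0.038, 0.999, -0.0, 0.0]
wrist_force: [-0.6, 0.4, 0.8]
width: 0.0
gripper_force: 0.2
```

```bash
python3 -c "
from h import *
st()"
```

```text
t 4.95 dock [ 23.  234.2] z 8.9 Fdock [-0.6  0.4] 0.8 q [-0.43  0.51  0.36  1.87 -0.24  0.8   1.71] [-0.038  0.999 -0.     0.   ]
```

Emit:
move_arm:
  claw: [1,1,1]
  delta_pos:
    - [0,-0.1,0]
    - [0,-0.1,0]
    - [0,0,0]
  spin: [0,0,0]

```text
time: 5.32
position: [517.0, 53.8, 8.9]
eef_rot: [-0.038, 0.999, -0.0, 0.0]
wrist_force: [0.3, 1.5, -1.0]
width: -0.002
gripper_force: 0.2
```

```bash
cat >> h.py <<'E'
def look():
    st();im=manip.snapshot("top");cv2.imwrite("pics/_t.png",im)
    hs=cv2.cvtColor(im,cv2.COLOR_BGR2HSV);m=cv2.inRange(hs,(0,0,130),(180,75,255));k=np.zeros_like(m);k[195:265,225:345]=255
    c=big(m&k).reshape(-1,2);w=todock(ray("top",c,22)).astype(np.float32);r=cv2.minAreaRect(w);print("scale",np.round(r[0],1),np.round(r[1],1),round(r[2],1),cv2.contourArea(w.reshape(-1,1,2)));return im
E
python3 -c "
from h import *
look()"
```

```text
t 5.325 dock [ 23.  226.2] z 8.9 Fdock [0.4 1.4] -1.0 q [-0.41  0.51  0.36  1.87 -0.24  0.8   1.72] [-0.038  0.999 -0.     0.   ]
scale [ 14.8 181.7] [158.7 188.8] 8.7 21432.586771289938
```

Emit:
move_arm:
  claw: [1,1,1]
  delta_pos:
    - [0,-0.08,0]
    - [0,-0.08,0]
    - [0,0,0]
  spin: [0,0,0]

```text
time: 5.75
position: [516.9, 49.7, 8.8]
eef_rot: [-0.039, 0.999, 0.001, -0.001]
wrist_force: [-0.6, 4.4, 0.5]
width: 0.004
gripper_force: 2.3
```

```bash
python3 -c "
from h import *
st();im=manip.snapshot('wrist');im2=manip.snapshot('top');im3=manip.snapshot('side');
cv2.imwrite('pics/c3.png',np.hstack([cv2.resize(im2[170:280,210:370],(400,275)),cv2.resize(im,(367,275))])); 
cv2.imwrite('pics/s3.png',im3)
cv2.imwrite('pics/c3.png',np.vstack([cv2.imread('pics/c3.png'),np.hstack([cv2.resize(im3[170:310,200:340],(300,300)),np.zeros((300,467,3),np.uint8)])]))"
```

```text
t 5.75 dock [ 22.6 222.1] z 8.8 Fdock [-0.2  4.4] 0.5 q [-0.4   0.51  0.36  1.87 -0.24  0.81  1.73] [-0.039  0.999  0.001 -0.001]
```

View pics/c3.png

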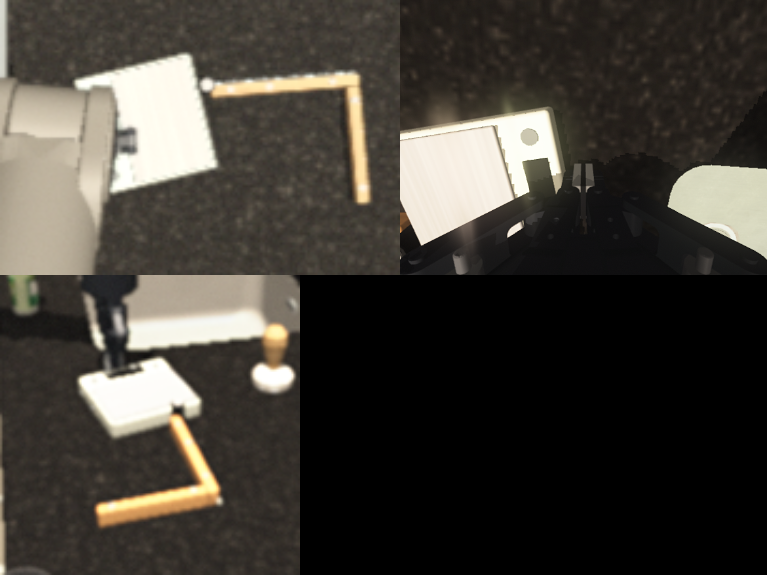

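The scale is bearing on the post (top inset: post touching the scale's right side, about 30 mm from the far corner), and the push force has risen to 4.4 N. Next I plan the arc for the finger's near corner.

```bash
python3 - <<'E'
import numpy as np
post=np.array([72,85.]);prev=None
for d in [-83.5]+list(range(-78,4,6)):
    f=np.radians(d);sp=29-9*(f+np.radians(83.5));v=np.array([-129,-45-sp]);c,s=np.cos(f),np.sin(f)
    K=post+np.array([c*v[0]-s*v[1],s*v[0]+c*v[1]]);T=K+[-9,11]
    print(d,T.round(1),None if prev is None else np.round((np.array([-1,1])*(T-prev))/40,2));prev=T
E
```

```text
-83.5 [-25.1 215.8] None
-78 [-35.4 207. ] [ 0.26 -0.22]
-72 [-45.5 196.4] [ 0.25 -0.26]
-66 [-54.6 184.9] [ 0.23 -0.29]
-60 [-62.4 172.6] [ 0.2  -0.31]
-54 [-68.9 159.6] [ 0.16 -0.32]
-48 [-74.2 146.1] [ 0.13 -0.34]
-42 [-78.  132.2] [ 0.1  -0.35]
-36 [-80.5 118. ] [ 0.06 -0.35]
-30 [-81.5 103.7] [ 0.03 -0.36]
-24 [-81.1  89.4] [-0.01 -0.36]
-18 [-79.4  75.3] [-0.04 -0.35]
-12 [-76.2  61.4] [-0.08 -0.35]
-6 [-71.8  48. ] [-0.11 -0.34]
0 [-66.   35.1] [-0.14 -0.32]
```

Emit:
move_arm:
  claw: [1,1,1,1,1]
  delta_pos:
    - [0,0.3,0]
    - [0.4,0,0]
    - [0.4,0,0]
    - [0.4,0,0]
    - [0,0,0]
  spin: [0,0,0,0,0]

```text
time: 6.52
position: [467.9, 55.7, 8.8]
eef_rot: [-0.038, 0.999, -0.001, -0.0]
wrist_force: [-0.2, 0.1, 0.4]
width: -0.003
gripper_force: 0.0
```

Emit:
move_arm:
  claw: [1,1,1,1,1,1,1,1,1,1]
  delta_pos:
    - [0,-0.14,0]
    - [0,-0.14,0]
    - [0,-0.1,0]
    - [0.06,-0.1,0]
    - [0.08,-0.1,0]
    - [0.08,-0.1,0]
    - [0.08,-0.1,0]
    - [0.08,-0.1,0]
    - [0.08,-0.1,0]
    - [0,0,0]
  spin: [0,0,0,0,0,0,0,0,0,0]

```text
time: 7.78
position: [452.8, 15.4, 8.8]
eef_rot: [-0.038, 0.999, -0.0, -0.0]
wrist_force: [0.1, 0.0, -0.0]
width: -0.001
gripper_force: 0.1
```

```bash
python3 -c "
from h import *
st()"
```

```text
t 7.775 dock [-44.  192.9] z 8.8 Fdock [0.1 0. ] -0.0 q [-0.38  0.4   0.38  2.05 -0.22  0.73  1.78] [-0.038  0.999 -0.    -0.   ]
```

```bash
cat >> h.py <<'E'
def mont(name):
    im=manip.snapshot('wrist');im2=manip.snapshot('top');im3=manip.snapshot('side')
    a=np.hstack([cv2.resize(im2[170:280,210:370],(400,275),interpolation=cv2.INTER_CUBIC),cv2.resize(im,(367,275))])
    b=np.hstack([cv2.resize(im3[190:310,200:340],(350,300),interpolation=cv2.INTER_CUBIC),np.zeros((300,417,3),np.uint8)])
    cv2.imwrite(f'pics/{name}.png',np.vstack([a,b]))
    cv2.imwrite(f'pics/{name}_w.png',im);cv2.imwrite(f'pics/{name}_t.png',im2)
E
python3 -c "
from h import *
mont('c4')"
```

```text
(no output)
```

View pics/c4.png

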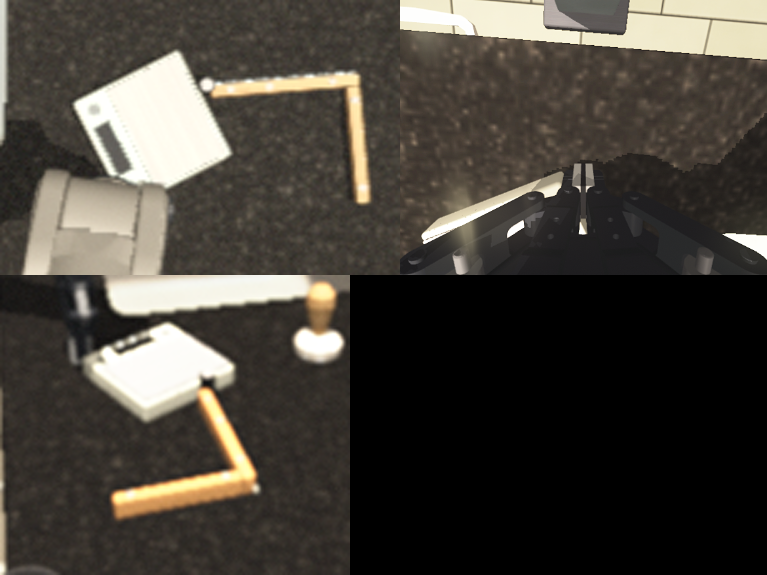

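The scale has begun to swing about the post (its top-left corner at (73,103), its right corner at (231,154) in the top inset). The finger sits close to the robot-end corner, so I'll work out how close.

```bash
python3 -c "
from h import *
c=todock(ray('top',[[281.2,190],[239.2,211.2],[302.4,231.6]],22));print(c)
e=c[2]-c[0];print(np.hypot(*e),np.degrees(np.arctan2(*e[::-1]))+90-0, 'centre',(c[1]+c[2])/2,'4th',c[1]+c[2]-c[0])
d=c[0]-c[2];u=d/np.linalg.norm(d);p=np.array([72,85]);print('post from far corner',np.dot(c[0]-p,u),'dist',np.cross(u,p-c[0]))
"
```

```text
[[109.20629613 108.93395527]
 [ 63.43962031 219.37895431]
 [ -0.54621988  63.4461555 ]]
118.80553310893666 -67.48805060104641 centre [ 31.44670022 141.41255491] 4th [-46.31289569 173.89115454]
post from far corner 43.534904821507446 dist -7.864778989954516<string>:5: DeprecationWarning: Arrays of 2-dimensional vectors are deprecated. Use arrays of 3-dimensional vectors instead. (deprecated in NumPy 2.0)
```

Emit:
move_arm:
  claw: [1,1,1,1,1,1,1,1,1]
  delta_pos:
    - [0.06,-0.1,0]
    - [0.06,-0.1,0]
    - [0.06,-0.1,0]
    - [0.05,-0.1,0]
    - [0.05,-0.1,0]
    - [0.05,-0.1,0]
    - [0.05,-0.1,0]
    - [0.04,-0.1,0]
    - [0.04,-0.1,0]
  spin: [0,0,0,0,0,0,0,0,0]

```text
time: 9.05
position: [436.7, -21.2, 8.7]
eef_rot: [-0.038, 0.999, 0.0, -0.001]
wrist_force: [-3.3, 2.8, 2.3]
width: -0.002
gripper_force: 2.3
```

```bash
cat >> h.py <<'E'
def side_line(im=None):
    # fit the visible post-side (right/lower-right) edge & display strip from the top view, dock frame
    im=manip.snapshot("top") if im is None else im
    hs=cv2.cvtColor(im,cv2.COLOR_BGR2HSV);m=cv2.inRange(hs,(10,0,170),(40,60,255))
    k=np.zeros_like(m);k[188:262,228:348]=255;m=cv2.morphologyEx(m&k,cv2.MORPH_OPEN,np.ones((3,3)))
    c=big(m);w=todock(ray("top",c.reshape(-1,2),22)).astype(np.float32)
    q=cv2.approxPolyDP(w.reshape(-1,1,2),6,True).reshape(-1,2);print("poly",q.round(0).tolist());return im
E
python3 -c "
from h import *
st();im=side_line();cv2.imwrite('pics/t5.png',im)"
```

```text
t 9.05 dock [-62.9 157.7] z 8.7 Fdock [-3.1  3. ] 2.3 q [-0.31  0.38  0.39  2.09 -0.22  0.71  1.87] [-0.038  0.999  0.    -0.001]
poly [[100.0, 128.0], [23.0, 210.0], [4.0, 194.0], [17.0, 175.0], [-23.0, 140.0], [-33.0, 143.0], [-43.0, 114.0], [18.0, 50.0]]
```

Emit:
move_arm:
  claw: [1,1,1,1,1,1,1,1,1]
  delta_pos:
    - [0.04,-0.1,0]
    - [0.04,-0.1,0]
    - [0.03,-0.1,0]
    - [0.03,-0.1,0]
    - [0.03,-0.1,0]
    - [0.02,-0.1,0]
    - [0.02,-0.1,0]
    - [0.01,-0.1,0]
    - [0.01,-0.1,0]
  spin: [0,0,0,0,0,0,0,0,0]

```text
time: 10.22
position: [429.6, -58.1, 8.6]
eef_rot: [-0.038, 0.999, 0.0, -0.002]
wrist_force: [-5.3, 2.9, 3.5]
width: 0.003
gripper_force: 3.2
```

```bash
python3 -c "
from h import *
st();im=side_line();mont('c6')"
```

```text
t 10.225 dock [-72.8 121.4] z 8.6 Fdock [-5.1  3.3] 3.5 q [-0.24  0.37  0.4   2.1  -0.22  0.71  1.95] [-0.038  0.999  0.    -0.002]
poly [[91.0, 134.0], [-6.0, 195.0], [-19.0, 170.0], [-4.0, 157.0], [-41.0, 114.0], [-48.0, 86.0], [27.0, 37.0]]
```

View pics/c6.png

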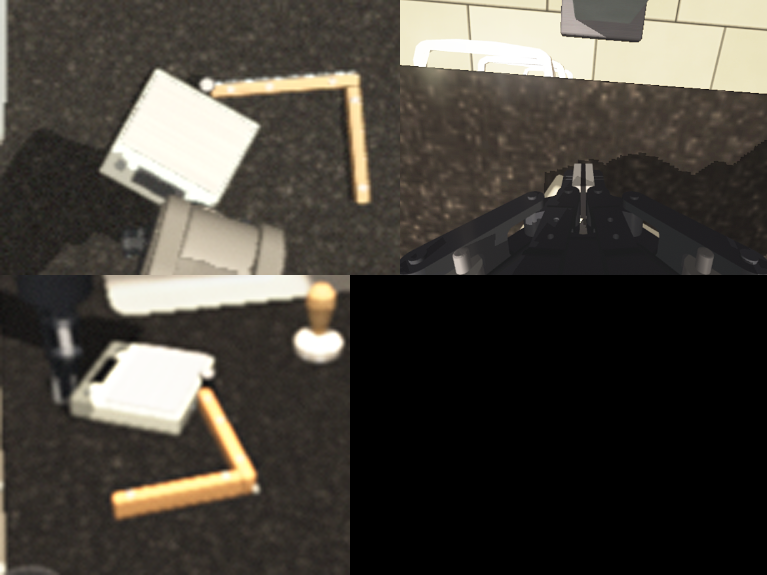

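The post still bears (post at (207,85) on the scale's upper-right side, top inset), and the scale is at about -33°. I'll continue the swing.

Emit:
move_arm:
  claw: [1,1,1,1,1,1,1,1,1]
  delta_pos:
    - [0.01,-0.1,0]
    - [0,-0.1,0]
    - [0,-0.1,0]
    - [0,-0.1,0]
    - [-0.01,-0.1,0]
    - [-0.01,-0.1,0]
    - [-0.02,-0.1,0]
    - [-0.02,-0.1,0]
    - [-0.02,-0.1,0]
  spin: [0,0,0,0,0,0,0,0,0]

```text
time: 11.55
position: [430.0, -92.5, 7.7]
eef_rot: [-0.038, 0.999, 0.002, -0.007]
wrist_force: [-13.0, 5.6, 10.9]
width: 0.002
gripper_force: 7.1
```

```bash
python3 -c "
from h import *
st();im=side_line()"
```

```text
t 11.55 dock [-75.   87.1] z 7.7 Fdock [-12.5   6.6] 10.9 q [-0.16  0.39  0.41  2.07 -0.23  0.73  2.04] [-0.038  0.999  0.002 -0.007]
poly [[78.0, 140.0], [-31.0, 174.0], [-38.0, 146.0], [-18.0, 140.0], [-38.0, 88.0], [-35.0, 55.0], [42.0, 28.0]]
```

The force rose to 14 N with 11 N of it vertical, so the finger is dragging the scale down, and contact is moving to the wall's end. I'll back off and carry on from the +y side, where the lever is better and the push also slides the scale home.

Emit:
move_arm:
  claw: [1,1,1,1,1,1,1,1,1]
  delta_pos:
    - [0.15,0.05,0]
    - [0.4,0.1,0]
    - [0,0,-1]
    - [0,0,-0.5]
    - [-0.6,0.9,0]
    - [-0.6,0.9,0]
    - [-0.6,0.9,0]
    - [0,0,0]
    - [0,0,0]
  spin: [0,0,0,0,0,0,0,0,0]

```text
time: 12.72
position: [479.3, 22.6, 69.3]
eef_rot: [-0.038, 0.999, -0.001, 0.001]
wrist_force: [-0.3, -0.0, -0.2]
width: 0.002
gripper_force: 0.0
```

```bash
python3 -c "
from h import *
st();im=side_line();cv2.imwrite('pics/t7.png',im)"
```

```text
t 12.725 dock [-16.9 198. ] z 69.3 Fdock [-0.3 -0. ] -0.2 q [-0.4   0.34  0.39  1.93 -0.16  0.89  1.72] [-0.038  0.999 -0.001  0.001]
poly [[78.0, 137.0], [21.0, 157.0], [17.0, 145.0], [-22.0, 132.0], [-40.0, 86.0], [-53.0, 92.0], [-44.0, 142.0], [-68.0, 62.0], [42.0, 28.0]]
```

Emit:
move_arm:
  claw: [1,1,1,1,1,1,1,1,1,1,1]
  delta_pos:
    - [0,0,0.8]
    - [0,0,0.5]
    - [0,0,0.2]
    - [0,-0.2,0]
    - [0,-0.2,0]
    - [0,-0.1,0]
    - [0,-0.1,0]
    - [0,-0.1,0]
    - [0,-0.1,0]
    - [0,-0.1,0]
    - [0,0,0]
  spin: [0,0,0,0,0,0,0,0,0,0,0]

```text
time: 14.15
position: [481.0, -12.8, 8.9]
eef_rot: [-0.038, 0.999, -0.0, 0.0]
wrist_force: [-1.0, 1.3, 0.4]
width: -0.002
gripper_force: 0.3
```

```bash
python3 -c "
from h import *
st();im=side_line();cv2.imwrite('pics/t8.png',im)"
```

```text
t 14.15 dock [-18.  162.5] z 8.9 Fdock [-0.9  1.4] 0.4 q [-0.3   0.44  0.36  1.98 -0.22  0.76  1.84] [-0.038  0.999 -0.     0.   ]
poly [[65.0, 136.0], [20.0, 142.0], [8.0, 87.0], [-2.0, 90.0], [-3.0, 108.0], [-70.0, 124.0], [-72.0, 101.0], [-33.0, 90.0], [-40.0, 60.0], [-55.0, 66.0], [-58.0, 89.0], [-63.0, 31.0], [51.0, 19.0]]
```

Emit:
move_arm:
  claw: [1,1,1,1]
  delta_pos:
    - [0,-0.1,0]
    - [0,-0.1,0]
    - [0,-0.08,0]
    - [0,0,0]
  spin: [0,0,0,0]

```text
time: 14.7
position: [481.9, -24.0, 8.9]
eef_rot: [-0.038, 0.999, -0.0, 0.0]
wrist_force: [-0.0, 0.9, -0.9]
width: 0.0
gripper_force: 0.4
```

```bash
python3 -c "
from h import *
st();im=side_line();cv2.imwrite('pics/t9.png',im)"
```

```text
t 14.7 dock [-18.  151.3] z 8.9 Fdock [0.  0.9] -0.9 q [-0.28  0.45  0.36  1.97 -0.22  0.76  1.87] [-0.038  0.999 -0.     0.   ]
poly [[56.0, 14.0], [60.0, 131.0], [22.0, 132.0], [7.0, 69.0], [-3.0, 72.0], [-5.0, 90.0], [-72.0, 106.0], [-73.0, 86.0], [-59.0, 77.0], [-59.0, 18.0]]
```

Emit:
move_arm:
  claw: [1,1,1,1,1,1,1,1,1,1,1,1]
  delta_pos:
    - [0,0.12,0]
    - [-0.4,0,0]
    - [0,-0.15,0]
    - [0,-0.1,0]
    - [0,-0.1,0]
    - [0,-0.1,0]
    - [0,-0.1,0]
    - [0,-0.1,0]
    - [0,-0.1,0]
    - [0,-0.1,0]
    - [0,-0.1,0]
    - [0,0,0]
  spin: [0,0,0,0,0,0,0,0,0,0,0,0]

```text
time: 16.25
position: [499.9, -56.0, 8.7]
eef_rot: [-0.038, 0.999, -0.001, -0.0]
wrist_force: [-1.0, 1.4, -0.1]
width: 0.001
gripper_force: 0.9
```

```bash
python3 -c "
from h import *
st();im=side_line();cv2.imwrite('pics/t10.png',im)"
```

```text
t 16.25 dock [ -2.6 118. ] z 8.7 Fdock [-0.9  1.4] -0.1 q [-0.21  0.48  0.36  1.92 -0.23  0.78  1.93] [-0.038  0.999 -0.001 -0.   ]
poly [[59.0, -15.0], [57.0, 101.0], [23.0, 16.0], [19.0, 35.0], [-45.0, 55.0], [20.0, 45.0], [45.0, 104.0], [6.0, 123.0], [53.0, 111.0], [57.0, 129.0], [-54.0, 170.0], [-34.0, 138.0], [-19.0, 132.0], [-25.0, 120.0], [-69.0, 136.0], [-77.0, 43.0], [-58.0, 31.0], [-58.0, -13.0]]
```

Emit:
move_arm:
  claw: [1,1,1,1,1,1,1,1,1,1]
  delta_pos:
    - [0,-0.1,0]
    - [0,-0.1,0]
    - [0,-0.1,0]
    - [0,-0.1,0]
    - [0,-0.1,0]
    - [0,-0.1,0]
    - [0,-0.1,0]
    - [0,-0.1,0]
    - [0,-0.08,0]
    - [0,0,0]
  spin: [0,0,0,0,0,0,0,0,0,0]

```text
time: 17.55
position: [503.2, -90.9, 9.1]
eef_rot: [-0.038, 0.999, -0.001, 0.0]
wrist_force: [-0.2, -0.2, 0.7]
width: -0.002
gripper_force: 0.1
```

```bash
python3 -c "
from h import *
st();im=side_line();mont('c11')"
```

```text
t 17.55 dock [-2. 83.] z 9.1 Fdock [-0.2 -0.2] 0.7 q [-0.14  0.49  0.37  1.9  -0.24  0.79  2.01] [-0.038  0.999 -0.001  0.   ]
poly [[59.0, -51.0], [58.0, 44.0], [18.0, -40.0], [15.0, -21.0], [-32.0, -5.0], [18.0, -11.0], [43.0, 48.0], [21.0, 60.0], [54.0, 52.0], [60.0, 67.0], [-46.0, 114.0], [-19.0, 71.0], [-29.0, 67.0], [-74.0, 83.0], [-81.0, -11.0], [-57.0, -23.0], [-59.0, -46.0]]
```

View pics/c11.png

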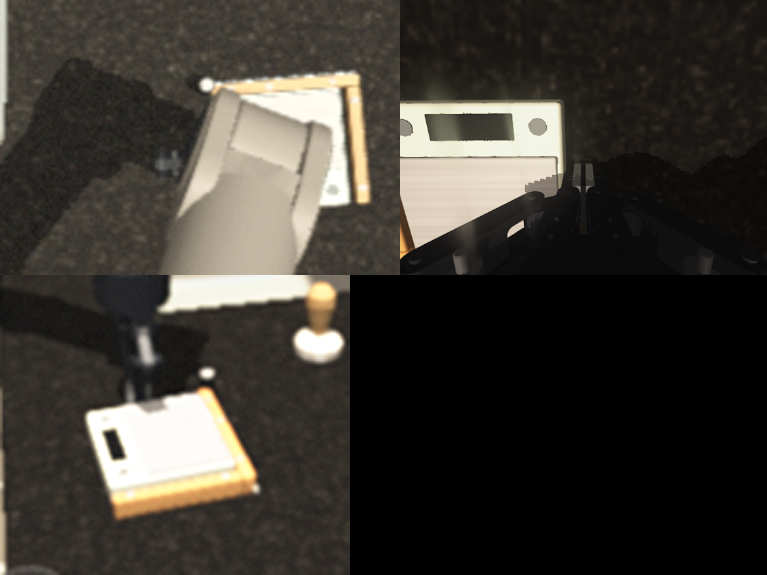

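The scale is squared up in the corner, display towards the robot, with a gap of a few mm left at the end wall (top inset: column 347). I'll ease it into contact.

Emit:
move_arm:
  claw: [1,1,1,1,1,1]
  delta_pos:
    - [0,-0.06,0]
    - [0,-0.06,0]
    - [0,-0.05,0]
    - [0,-0.04,0]
    - [0,-0.04,0]
    - [0,0,0]
  spin: [0,0,0,0,0,0]

```text
time: 18.5
position: [503.7, -100.0, 8.9]
eef_rot: [-0.038, 0.999, 0.0, 0.0]
wrist_force: [-0.2, 4.1, 2.7]
width: -0.002
gripper_force: 1.5
```

Emit:
move_arm:
  claw: [1,1,1]
  delta_pos:
    - [0,-0.03,0]
    - [0,-0.03,0]
    - [0,0,0]
  spin: [0,0,0]

```text
time: 18.88
position: [503.7, -100.1, 8.9]
eef_rot: [-0.039, 0.999, 0.002, -0.0]
wrist_force: [-0.3, 5.7, 3.2]
width: -0.003
gripper_force: 3.3
```

Emit:
move_arm:
  claw: [1,1,1,1,1,1,1,1,1,1]
  delta_pos:
    - [0,0.15,0]
    - [0,0.35,0]
    - [0,0,-0.9]
    - [0,0,-0.4]
    - [0.7,-0.8,0]
    - [0.7,-0.8,0]
    - [0.7,-0.8,0]
    - [0,0,0.8]
    - [0,0,0.5]
    - [0,0,0]
  spin: [0,0,0,0,0,0,0,0,0,0]

```text
time: 20.12
position: [424.0, -184.3, 7.6]
eef_rot: [-0.038, 0.999, 0.0, -0.002]
wrist_force: [-0.3, 0.2, 0.4]
width: -0.002
gripper_force: 0.0
```

```bash
python3 -c "
from h import *
st();im=side_line();cv2.imwrite('pics/t12.png',im)"
```

```text
t 20.125 dock [-88.2  -4. ] z 7.6 Fdock [-0.3  0.2] 0.4 q [ 0.04  0.42  0.41  2.02 -0.24  0.74  2.25] [-0.038  0.999  0.    -0.002]
poly [[58.0, -56.0], [59.0, 57.0], [-56.0, 56.0], [-58.0, 28.0], [-32.0, 26.0], [-34.0, -25.0], [-50.0, -29.0], [-58.0, -3.0], [-59.0, -46.0]]
```

Emit:
move_arm:
  claw: [1,1,1,1,1,1,1,1]
  delta_pos:
    - [-0.15,0,-0.03]
    - [-0.1,0,0]
    - [-0.06,0,0]
    - [-0.06,0,0]
    - [-0.05,0,0]
    - [-0.05,0,0]
    - [-0.04,0,0]
    - [0,0,0]
  spin: [0,0,0,0,0,0,0,0]

```text
time: 21.18
position: [443.0, -183.1, 9.5]
eef_rot: [-0.038, 0.999, 0.001, -0.003]
wrist_force: [-5.8, -0.2, 3.6]
width: -0.002
gripper_force: 2.9
```

```bash
python3 -c "
from h import *
st()"
```

```text
t 21.175 dock [-69.1  -4.2] z 9.5 Fdock [-5.8  0.2] 3.6 q [ 0.03  0.45  0.41  1.98 -0.25  0.77  2.23] [-0.038  0.999  0.001 -0.003]
```

Emit:
move_arm:
  claw: [1,1,1]
  delta_pos:
    - [-0.03,0,0]
    - [-0.02,0,0]
    - [0,0,0]
  spin: [0,0,0]

```text
time: 21.55
position: [443.0, -183.0, 9.2]
eef_rot: [-0.038, 0.999, 0.001, -0.005]
wrist_force: [-8.2, -0.4, 6.7]
width: 0.002
gripper_force: 4.4
```

Emit:
move_arm:
  claw: [1,1,1,1,1,1,1,1,1,1]
  delta_pos:
    - [0.15,0,0]
    - [0.35,0,0]
    - [0,0,-0.9]
    - [0,0,-0.4]
    - [-0.7,0.8,0]
    - [-0.7,0.8,0]
    - [-0.7,0.8,0]
    - [0,0,0.8]
    - [0,0,0.5]
    - [0,0,0]
  spin: [0,0,0,0,0,0,0,0,0,0]

```text
time: 22.8
position: [502.8, -81.9, 8.8]
eef_rot: [-0.038, 0.999, 0.0, -0.002]
wrist_force: [-0.2, -0.5, 0.2]
width: 0.002
gripper_force: 0.0
```

```bash
python3 -c "
from h import *
st();im=side_line();cv2.imwrite('pics/t13.png',im)"
```

```text
t 22.8 dock [-1.7 92. ] z 8.8 Fdock [-0.3 -0.5] 0.2 q [-0.16  0.49  0.37  1.9  -0.24  0.8   1.99] [-0.038  0.999  0.    -0.002]
poly [[58.0, -56.0], [59.0, 55.0], [19.0, -27.0], [21.0, -9.0], [-54.0, 18.0], [22.0, 1.0], [46.0, 53.0], [27.0, 72.0], [57.0, 67.0], [61.0, 83.0], [-47.0, 129.0], [-34.0, 103.0], [-15.0, 89.0], [-23.0, 79.0], [-73.0, 96.0], [-80.0, 2.0], [-58.0, -8.0], [-59.0, -46.0]]
```

Emit:
move_arm:
  claw: [1,1,1,1,1,1,1]
  delta_pos:
    - [0,-0.15,0]
    - [0,-0.12,0]
    - [0,-0.08,0]
    - [0,-0.06,0]
    - [0,-0.05,0]
    - [0,-0.04,0]
    - [0,0,0]
  spin: [0,0,0,0,0,0,0]

```text
time: 23.72
position: [506.1, -100.0, 10.1]
eef_rot: [-0.039, 0.999, 0.001, -0.0]
wrist_force: [-0.9, 5.5, 3.4]
width: -0.004
gripper_force: 2.7
```

Emit:
move_arm:
  claw: [1,1,1,1]
  delta_pos:
    - [0,-0.03,0]
    - [0,-0.03,0]
    - [0,0,0]
    - [0,0,0]
  spin: [0,0,0,0]

```text
time: 24.22
position: [506.2, -100.2, 10.1]
eef_rot: [-0.04, 0.999, 0.003, -0.001]
wrist_force: [-1.0, 8.3, 4.9]
width: 0.004
gripper_force: 4.3
```

Emit:
move_arm:
  claw: [1,1,1,1,1,1,1,1,1,1]
  delta_pos:
    - [0,-0.03,0]
    - [0,0,0]
    - [0,0,0]
    - [0,0,0]
    - [0,0,0]
    - [0,0,0]
    - [0,0,0]
    - [0,0,0]
    - [0,0,0]
    - [0,0,0]
  spin: [0,0,0,0,0,0,0,0,0,0]

```text
time: 25.48
position: [506.2, -100.2, 10.1]
eef_rot: [-0.04, 0.999, 0.004, -0.001]
wrist_force: [-2.1, 10.1, 6.1]
width: 0.006
gripper_force: 5.1
```

Emit:
move_arm:
  claw: [1,1,1,1,1,1,1,1,1,1,1,1]
  delta_pos:
    - [0,0.15,0]
    - [0,0.4,0]
    - [0,0.6,0]
    - [0,0,-1]
    - [0,0,-1]
    - [0,0.8,-1]
    - [0,1,-1]
    - [0,1,0]
    - [0,1,0]
    - [0,1,0]
    - [0,0,0]
    - [0,0,0]
  spin: [0,0,0,0,0,0,0,0,0,0,0,0]

```text
time: 26.98
position: [488.2, 130.6, 169.8]
eef_rot: [-0.038, 0.999, -0.001, 0.0]
wrist_force: [-0.3, -1.3, 0.7]
width: 0.001
gripper_force: 0.0
```

```bash
python3 -c "
from h import *
st();im=side_line();cv2.imwrite('pics/t14.png',im);cv2.imwrite('pics/f.png',cv2.resize(im[180:265,255:370],None,fx=6,fy=6,interpolation=cv2.INTER_CUBIC))"
```

```text
t 26.975 dock [2.00e-01 3.05e+02] z 169.8 Fdock [-0.4 -1.3] 0.7 q [-0.57  0.27  0.33  1.74 -0.09  1.15  1.44] [-0.038  0.999 -0.001  0.   ]
poly [[58.0, -56.0], [59.0, 57.0], [-58.0, 56.0], [-58.0, 23.0], [-33.0, 21.0], [-37.0, -30.0], [-57.0, -26.0], [-59.0, -46.0]]
```

View pics/f.png

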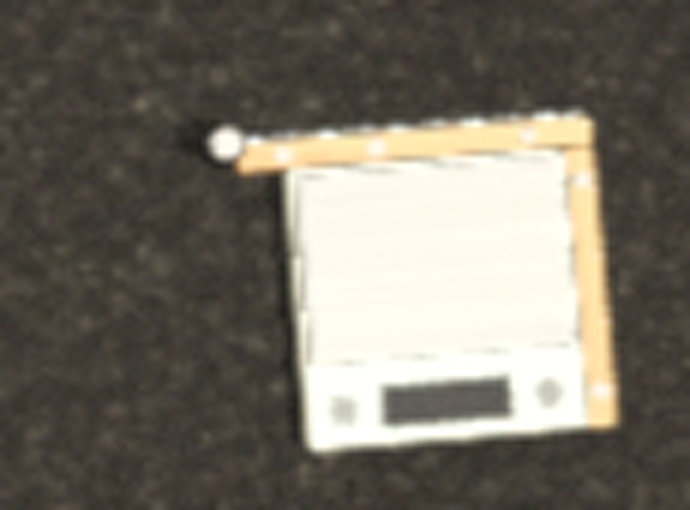

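The scale sits flush against both walls (edges along rows 160–165 and columns 565–585), display towards the robot, and the gripper is clear.

```bash
python3 -c "
from cell import manip
print(manip.close_job())"
```

```text
the job is handed in; nothing more can be done
None
```

I swung the scale about 65° round the post, then turned and slid it home from its open (+y) side. It is flush with both walls with the display facing the robot, was pressed at about 10 N for over a second, and was released and handed in at about 27 s. The hand-in returned no verdict, and the post contact force could not be read directly.

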